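Hold the release button and run the tube-rack shuttle to its stop

TASK

Send the loaded tube rack to the reader: with the fingertips press the round release button on top of the shuttle's push block all the way down and, keeping it held down, push the carriage smoothly along its rail until it is fully home against the end stop at the reader end. Only then let the button come up, so that the carriage stays locked there, and move clear. Nothing is to be gripped or lifted: leave the tube rack seated in its tray untouched, and do not disturb the other things on the desk.

Things in the scene. Friction and masses are not known exactly. Their poses are not given: they have to be found in the camera images.
- shuttle: fixed frame of the rack shuttle: aluminium base plate 200 x 460 x 10 mm, slotted front rail and rear guide rod along its length. Origin: centre of the plate's underside, on the desk. y axis along the rails (to the left seen from the robot), x away from the robot, z up; it stands turned by -0.2 to 0.3 rad
- button (a joint): how far the release button is pressed, m: 0 = up, 0.010 = fully down. It moves straight down against a spring (2.5 N at first, 5 N fully down) and springs back by itself. It frees the carriage beyond 0.006. It comes up fully only where the lock pin finds a place in the rail
- button_top (a point): centre of the top of the release button, a round steel cap 32 mm in diameter that moves with the carriage; 100 mm above the desk when up, 90 mm when fully down. Shut fingertips fit onto it between the push block's cheeks. The point has the shuttle's axes
- push_block (a point): centre of the top floor of the grey push block on the carriage's front, under the button, 88 mm above the desk (50 mm in x, 84 mm in y). Two upright cheeks stand on it at its +y and -y ends, 14 mm thick, tops 26 mm above this point, 56 mm clear between them along y, open to front and back. Fingers moving to -y push the carriage by the -y cheek (inner face at y = -28 mm)
- bumper_face (a point): middle of the -y end face of the carriage's saddle, 50 mm to -y of the button's centre; it meets stop_face at the end of travel. Axes as the shuttle
- stop_face (a point): the +y face of the fixed end stop, an aluminium block 52 x 29 mm on the front rail at the reader end, top 60 mm above the desk. Axes as the shuttle
- reader (a point): middle of the top of the fixed white reader head (90 x 42 mm) at the shuttle's -y end, 100 mm above the desk, behind the line of the push block. Axes as the shuttle
- carriage: the carriage: tray with the rack, and the grey push block in front of it. Origin: centre of the tray's floor, 42 mm above the desk, 92 mm behind (+x of) the button's centre; tray 110 x 252 mm inside, rims 8 to 10 mm high. Axes as the shuttle. It slides only along the shuttle's y, lightly (under 1.5 N) when freed
- lock_pin (a point): the lock pin under the push block. While the button is up it stands between the pins of the slotted front rail (a place every 10 mm, about 1.5 mm play, the last with the carriage against the end stop) and the carriage cannot move; so the button must be down all the way along, 70 to 120 mm. Axes as the shuttle
- tube_rack: loose tube rack (246 x 105 mm, end plates 58 mm high, 109 mm to the red tube caps) standing in the carriage's tray, long side along the rail. Origin: centre of its underside. Caps reach 151 mm above the desk and begin about 40 mm behind the button's centre
- blue_cup: loose specimen cup with a blue lid, 64 mm in diameter, 64 mm high, on the desk left of the shuttle, not to be disturbed. Origin: centre of its underside
- yellow_cup: loose specimen cup with a yellow lid, the same size, left of the blue one, not to be disturbed. Origin: centre of its underside
- timer: loose white digital timer, 66 x 62 x 18 mm, on the desk behind the shuttle, not to be disturbed. Origin: centre of its underside
- stapler: loose blue stapler, 128 x 34 x 42 mm, on the desk behind the shuttle, not to be disturbed. Origin: centre of its underside

How it is judged:
By the outcome, as a careful person would: the job done as asked, in the order asked, and still so for the second after the job is handed in, with the robot touching nothing.
It also fails if it takes over 35 s, if anything falls off the work surface, if the arm or the gripper's body presses on something with over 40 N, if the wrist force passes 120 N, or if a joint passes its speed limit or range.

ROBOT

A 6-joint arm with a two-finger parallel gripper is mounted at the origin on a cart in front of the work surface, level with it; the furniture and walls round the work are solid. World frame = base frame: x ahead of the robot, y to its left, z up, the work surface at z = 0. Lengths are in mm, angles in rad, forces in N, time in s.
With the tool pointing down it reaches from about 275 to 825 mm from the base axis. Payload 4.9 kg.
Tool frame: the origin (TCP) lies at the very end of the fingers, on their centre line; the grasp point (between the pads) lies 19 mm behind it; z points along the fingers, y is the line along which they close (so a half turn about z gives the same grasp; the last joint's range is limited). The gripper opens to 85 mm and grips with 20 to 120 N. Pads are 22 mm wide; open, the fingers measure 114 mm over their backs; the gripper's body (76 mm by 85 mm) begins 54 mm behind the grasp point. The pads swing forward as they close: fully open they stand 13 mm farther back than shut.
Start: joints at [-1.371, 0.326, -0.193, 1.052, 0, 1.437], TCP at [180.212, -519.656, 231.281] pointing down, gripper open.
Joint ranges: [-2.65, 2.65], [-0.97, 1.79], [-1.3, 1.35], [-1.93, 2.1], [-1.47, 1.37], [-3.14, 3.14]. Speed limits (rad/s): [2.57, 2.57, 3.14, 3.14, 3.14, 3.14].

INTERFACE

Orientations are given as [roll, pitch, yaw] about the fixed x, y, z axes, in that order (R = Rz(yaw) Ry(pitch) Rx(roll)).
In Python, from bench import bot, solve_ik, imaging gives the robot as it stands. Calls block until the motion is done:
- bot.move_ptp(position, orientation): joint-space move of the TCP to a pose.
- bot.movel(position, rot=None, max_speed=150, threshold=None): straight line of the TCP; rot=None keeps the orientation; max_speed is the mean speed in mm/s. With threshold (N) it stops when the force on the tool has changed by that much, and returns True; else False.
- bot.move_j(angles): joint-space move.
- bot.grip(opening, effort=None): opening from 0.0 (shut) to 1.0 (fully open); effort is the grip in N (None keeps the last); returns when the fingers have stopped.
- bot.dwell(seconds).
- solve_ik(position, orientation): joint angles nearest the present ones, or None.
- bot.get_state(): the state.
- imaging.capture(name): name is "scene" or "top" or "wrist"; returns the picture (420x560x3 uint8, blue, green, red); there is no depth.
- imaging.camera_model(name): a dict with "K" (3x3 intrinsics, pixels), "position" and "rotation" of the camera in the world. Camera axes: x right, y up, looking along -z (the intrinsics and any distortion apply to the point x, -y, -z); pixel columns grow to the right and rows downward; lengths in mm; the calibration is good to about 2 mm. A picture is of the moment at which its call begins: read the wrist's pose just before it. camera_model takes no time and is no camera call; for the wrist camera it gives the pose at the moment of the call.
A pose or a line that the arm cannot do raises bot.IKError and nothing moves.
- bot.sign_off(): hands the job in; it is judged then, once.
The state is a dict: "t": time; "qpos": joint angles; "joint_velocities": joint speeds; "effort": joint torques, N m; "tcp_pos": TCP position; "orientation": TCP orientation; "contact_force": force on the tool from outside, world axes, zero at the start; "wrist_torque": the same for the moment, N m; "opening": opening from 0.0 (shut) to 1.0 (fully open); "gripper_force": force on a finger pad.
Only numpy, scipy, OpenCV 4.12 (cv2) and the standard library are available. Lean on these libraries where they do the work, as an engineer would, in place of code of your own. Each camera call takes 0.05 s, during which the arm holds its last target. There are 200 camera calls.

## Working session

There is one attempt and no reset: what is moved stays moved. The work goes in short steps, each a Python script; the robot and the scene stay as the last script left them, time stands still between calls to the robot, and variables do not carry over. Pictures are saved under pics/ and viewed, at most 10 in all, crops included, and the job is handed in when it is done.

```bash
mkdir -p pics; python3 - <<'E'
from bench import bot, imaging
import cv2, numpy as np
for n in("scene","top"):
    cv2.imwrite(f"pics/{n}0.png",imaging.capture(n))
    m=imaging.camera_model(n); print(n,{k:np.round(v,3).tolist() if not isinstance(v,str) else v for k,v in m.items()})
E
```

```text
scene {'K': [[529.557, 0.0, 289.705], [0.0, 529.557, 201.414], [0.0, 0.0, 1.0]], 'position': [-69.025, 987.705, 854.954], 'rotation': [0.995, -0.002, -2.543]}
top {'K': [[386.326, 0.0, 282.0], [0.0, 386.326, 209.352], [0.0, 0.0, 1.0]], 'position': [496.019, 4.981, 1223.589], 'rotation': [0.064, 0.008, -1.597]}
```

View pics/scene0.png

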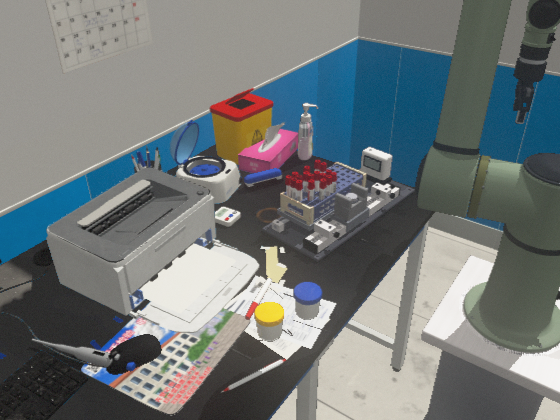

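View pics/top0.png

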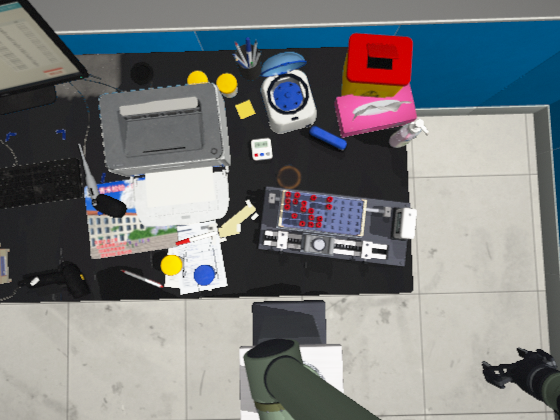

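The top view shows the shuttle around columns 260–415, rows 185–265, with the button near (319,244). I'll zoom in.

```bash
cat > h.py <<'E'
import numpy as np, cv2
from scipy.spatial.transform import Rotation as R
from bench import bot, imaging, solve_ik
def cam(n):
    m=imaging.camera_model(n); r=np.array(m["rotation"],float)
    Rm=R.from_euler("xyz",r).as_matrix() if r.shape==(3,) else r
    return np.array(m["K"]),np.array(m["position"],float),Rm
def ray(c,uv):
    K,p,Rm=c; d=np.linalg.solve(K,[uv[0],uv[1],1]); return Rm@(d*[1,-1,-1])
def onz(c,uv,z):
    d=ray(c,uv); return c[1]+d*(z-c[1][2])/d[2]
def proj(c,P):
    K,p,Rm=c; q=(Rm.T@(np.asarray(P,float)-p))*[1,-1,-1]; q=K@q; return q[:2]/q[2]
E
python3 - <<'E'
import cv2
from h import *
i=cv2.imread("pics/top0.png")[180:270,250:425]
cv2.imwrite("pics/topz.png",cv2.resize(i,None,fx=4.5,fy=4.5,interpolation=cv2.INTER_CUBIC))
c=cam("top")
for n,uv,z in [("button",(319,244),100),("plateBL",(259,248),10),("plateTL",(266,187),10),("plateBR",(405,266),10)]: print(n,onz(c,uv,z).round(1))
E
```

```text
button [465.3 -92.5 100. ]
plateBL [455.1  87.7  10. ]
plateTL [646.5  61.3  10. ]
plateBR [ 387.8 -365.4   10. ]
```

View pics/topz.png

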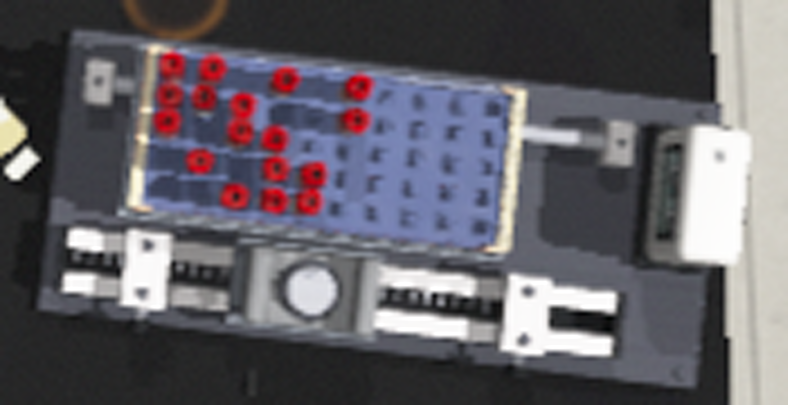

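The zoom shows the button at about (310,290) and the end-stop's left edge from (505,275) to (500,350). The plate corners are near (75,32), (40,310), (693,386) and (718,103). Next I'll refine these, hover over the button and check with the wrist camera.

```bash
python3 - <<'E'
from h import *
c=cam("top")
z=lambda u,v:(250+(u+.5)/4.5-.5,180+(v+.5)/4.5-.5)
P=[onz(c,z(*p),10)[:2] for p in [(75,32),(40,310),(693,386),(718,103)]]
for a,b in((0,1),(1,2),(2,3),(3,0)): print(np.linalg.norm(P[a]-P[b]).round(1))
yd=(P[0]+P[1]-P[2]-P[3]); yaw=np.arctan2(-yd[0],yd[1]); ctr=sum(P)/4
b=onz(c,z(310,290),100)[:2]
ex=np.array([np.cos(yaw),np.sin(yaw)]); ey=np.array([-ex[1],ex[0]])
L=lambda p:((p-ctr)@ex,(p-ctr)@ey)
print("yaw",yaw,"ctr",ctr,"button",b,L(b))
s=[onz(c,z(*p),60)[:2] for p in [(505,275),(500,350)]]
print("stop",[np.round(L(p),1) for p in s],"travel",L(b)[1]-50-np.mean([L(p)[1] for p in s]))
# tool y along shuttle x or y: choose by reach of last joint
home=np.array([*b,230])
bot.grip(0.0)
for yw in (yaw,yaw+np.pi/2,yaw-np.pi/2,yaw+np.pi): print(yw,solve_ik(home,[np.pi,0,yw]))
s=bot.get_state(); print(s["orientation"],s["t"],s["contact_force"])
E
```

```text
195.9
454.9
197.4
452.2
yaw -0.1389437823314879 ctr [ 519.06680723 -149.74677909] button [465.14384752 -91.03201235] (np.float64(-61.53512312494969), np.float64(50.680746234765536))
stop [array([-37.6, -80.8]), array([-87.4, -82.4])] travel 82.27572710857063
-0.1389437823314879 [-0.34918021  0.1867439  -0.38369222  1.0003602   0.          2.93135623]
1.4318525444634087 [-0.34918021  0.1867439  -0.38369222  1.0003602   0.          1.3605599 ]
-1.7097401091263844 [-0.34918021  0.1867439  -0.38369222  1.0003602   0.         -1.78103275]
3.0026488712583053 [-0.34918021  0.1867439  -0.38369222  1.0003602   0.         -0.21023643]
[3.14155300e+00 1.24583040e-05 3.33805296e-01] 0.8667 [-0.02353121  0.66811759  0.7153877 ]
```

```bash
python3 - <<'E'
from h import *
bot.move_ptp([465.1,-91,225],[np.pi,0,-0.139+np.pi/2])
c=cam("wrist"); i=imaging.capture("wrist"); cv2.imwrite("pics/w0.png",i)
ct=cam("top"); cv2.imwrite("pics/top1.png",imaging.capture("top"))
np.savez("w0.npz",K=c[0],p=c[1],R=c[2])
print(c[1].round(1),proj(c,[465.1,-91,100]).round(1)); s=bot.get_state(); print(s["tcp_pos"],s["t"])
E
```

```text
[475.9 -24.2 367. ] [278.3 205.8]
[465.09218876 -91.88633512 224.98074211] 2.8333
```

View pics/w0.png

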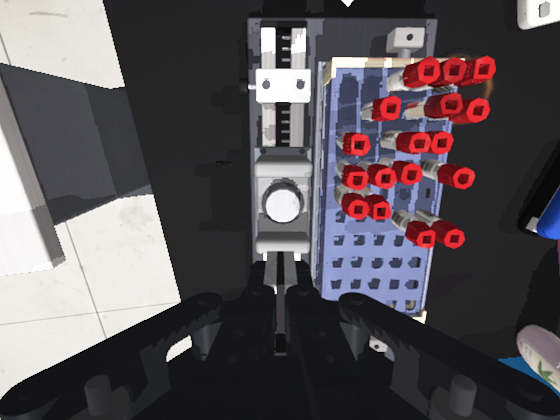

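The wrist view shows the button cap at about (283,200), between cheeks at rows ~165 and ~240. The linkage would overhang the rack at this yaw, so I'll turn the tool so that its thin side faces the rack and the camera is on the robot's side.

```bash
python3 - <<'E'
from h import *
d=np.load("w0.npz"); c=(d["K"],d["p"],d["R"])
i=cv2.imread("pics/w0.png"); 
g=cv2.medianBlur(cv2.cvtColor(i,cv2.COLOR_BGR2GRAY),3)[150:255,250:320]
print(cv2.HoughCircles(g,cv2.HOUGH_GRADIENT,1,20,param1=120,param2=12,minRadius=14,maxRadius=26))
for uv in [(284,200),(303,200)]: print(onz(c,uv,100).round(1))
P=[onz(c,p,10)[:2] for p in [(249,18),(437,18)]]
e=P[1]-P[0]; print("plate +y end",P,np.linalg.norm(e),"yaw",np.arctan2(e[1],e[0]))
bot.move_ptp([465.1,-91,225],[np.pi,0,np.pi-0.139])
c=cam("wrist"); cv2.imwrite("pics/w1.png",imaging.capture("wrist"))
np.savez("w1.npz",K=c[0],p=c[1],R=c[2]); print(proj(c,[465.1,-91,100]),bot.get_state()["tcp_pos"],bot.get_state()["t"])
E
```

```text
[[[32.5 49.5 21.7]
  [47.5 29.5 17.7]]]
[471.  -86.3 100. ]
[488.  -88.7 100. ]
plate +y end [array([459.49775683,  89.398688  ]), array([652.45304818,  62.46940548])] 194.82538519063166 yaw -0.1386666208562712
[280.6675111  205.89973637] [465.07903203 -91.12924636 225.01097958] 4.2833
```

View pics/w1.png

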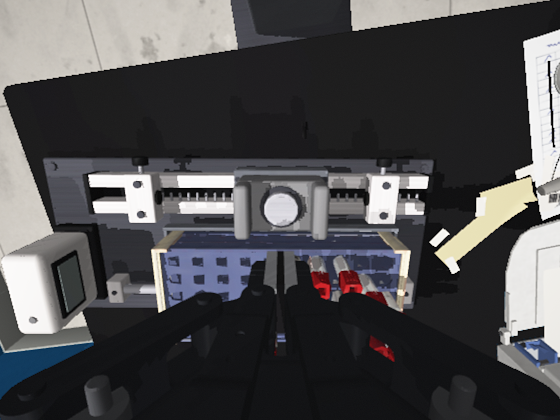

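The button cap centre appears at (281,207), within about 1 px of the prediction from the top view, so the position holds. The stop's edge is at column ~155. Now I'll descend and press.

```bash
python3 - <<'E'
from h import *
d=np.load("w1.npz"); c=(d["K"],d["p"],d["R"])
b=onz(c,(281,207),100); s=onz(c,(156,196),60); ey=np.array([.1385,.9904,0])
print(b.round(1),s.round(1),"travel",(b-s)@ey-50)
def st(m):
    s=bot.get_state(); print(m,round(s["t"],2),np.round(s["tcp_pos"],1),np.round(s["contact_force"],1))
bot.movel([465.3,-91,108],max_speed=100); st("above")
print(bot.movel([465.3,-91,86.5],max_speed=15,threshold=13)); st("pressed")
E
```

```text
[466.2 -90.8 100. ] [ 446.8 -218.9   60. ] travel 79.49803141305699
above 5.6 [465.8 -91.2 108.6] [-0.5 -0.6  0.2]
True
pressed 6.72 [465.3 -91.1  90. ] [-0.5  0.5  7. ]
```

```bash
python3 - <<'E'
from h import *
ey=np.array([-np.sin(-.139),np.cos(-.139),0]); b=np.array([465.3,-91,89.0])
def st(m):
    s=bot.get_state(); p=np.array(s["tcp_pos"]); print(m,round(s["t"],2),np.round(p,1),"dy",((p-b)@ey).round(1),np.round(s["contact_force"],1))
bot.movel(b,max_speed=10); st("preload")
print(bot.movel(b-15*ey,max_speed=20,threshold=20)); st("cheek")
print(bot.movel(b-35*ey,max_speed=25,threshold=20)); st("pushed")
cv2.imwrite("pics/top2.png",imaging.capture("top"))
a,c=[cv2.imread(f"pics/{n}.png")[180:270,250:425] for n in("top0","top2")]
cv2.imwrite("pics/cmp.png",cv2.resize(np.vstack([a,c]),None,fx=3.3,fy=3.3,interpolation=cv2.INTER_CUBIC))
E
```

```text
preload 6.97 [465.4 -91.2  89.9] dy -0.2 [-3.4  0.5 12.7]
False
cheek 7.88 [ 463.1 -106.3   89.9] dy -15.4 [-3.5  0.3 13.1]
False
pushed 8.82 [ 460.3 -126.1   89.9] dy -35.5 [-3.6 -1.  13.6]
```

View pics/cmp.png

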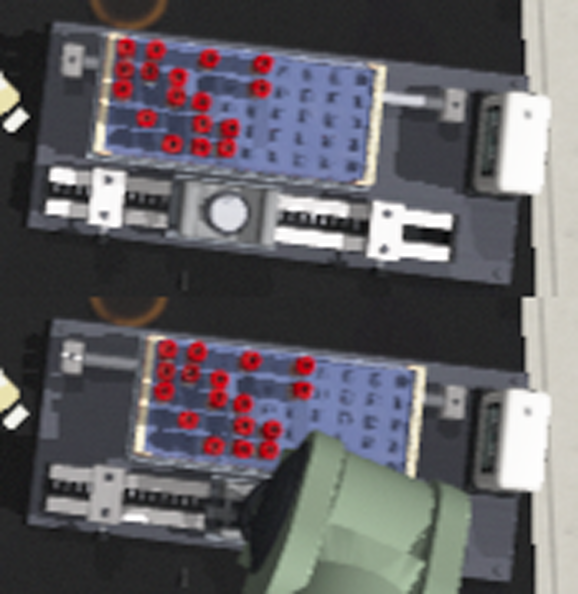

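The carriage and rack have moved about 36 mm, carried by the tips (the rack's left end went from column 100 to 142 in the enlargement). Now I'll continue to the stop, slowing near the end.

```bash
python3 - <<'E'
from h import *
ey=np.array([-np.sin(-.139),np.cos(-.139),0]); b=np.array([465.3,-91,89.0])
def st(m):
    s=bot.get_state(); p=np.array(s["tcp_pos"]); print(m,round(s["t"],2),np.round(p,1),"dy",((p-b)@ey).round(1),np.round(s["contact_force"],1))
print(bot.movel(b-70*ey,max_speed=35,threshold=20)); st("near")
print(bot.movel(b-110*ey,max_speed=16,threshold=12)); st("home")
bot.dwell(.3); st("settled")
E
```

```text
False
near 10.03 [ 455.2 -160.8   89.8] dy -70.6 [-5.3  0.6 12.3]
True
home 11.12 [ 453.8 -170.1   90. ] dy -79.9 [0.2 0.5 6.8]
settled 11.43 [ 453.8 -170.1   90. ] dy -79.9 [-0.5  1.8  5.3]
```

```bash
python3 - <<'E'
from h import *
ey=np.array([-np.sin(-.139),np.cos(-.139),0]); b=np.array([465.3,-91,89.0])
def st(m):
    s=bot.get_state(); p=np.array(s["tcp_pos"]); print(m,round(s["t"],2),np.round(p,1),"dy",((p-b)@ey).round(1),np.round(s["contact_force"],1),"fy",(np.array(s["contact_force"])@ey).round(1))
bot.movel(b-80*ey,max_speed=10); st("preload")
for k in range(5):
    r=bot.movel(b-(84+4*k)*ey,max_speed=16,threshold=14); st(r)
    if r: break
E
```

```text
preload 11.69 [ 453.8 -170.1   89.8] dy -79.9 [-4.3  2.6 14.6] fy 2.0
False 12.09 [ 453.9 -170.9   89.8] dy -80.7 [-2.1 11.3 16.1] fy 10.9
False 12.49 [ 454.  -175.2   89.8] dy -85.0 [-0.7 10.3 15.7] fy 10.1
False 12.89 [ 453.7 -179.7   89.8] dy -89.4 [ 0.2  8.5 13.3] fy 8.5
False 13.29 [ 453.3 -183.7   89.8] dy -93.5 [ 0.6  7.5 11.9] fy 7.5
True 13.58 [ 453.4 -183.5   90. ] dy -93.3 [0.4 1.6 6. ] fy 1.6
```

Sliding began at 80 mm and the cheek was met at 93.5 mm, which matches 80 + 13.5, so the carriage is home. Now I'll release upwards while keeping a light push towards the stop.

```bash
python3 - <<'E'
from h import *
ey=np.array([-np.sin(-.139),np.cos(-.139),0]); b=np.array([465.3,-91,0])
def st(m):
    s=bot.get_state(); p=np.array(s["tcp_pos"]); print(m,round(s["t"],2),np.round(p,1),"dy",((p-b)@ey).round(1),np.round(s["contact_force"],1))
u=lambda dy,z:b-dy*ey+[0,0,z]
bot.movel(u(94.3,89.5),max_speed=10); st("push")
bot.movel(u(94.3,104),max_speed=25); st("up")
bot.movel(u(91,130),max_speed=60); st("clear")
bot.movel(u(91,230),max_speed=120)
bot.move_ptp([300,-150,260],[np.pi,0,np.pi-.139]); bot.dwell(.3); st("away")
cv2.imwrite("pics/top3.png",imaging.capture("top"))
i=cv2.imread("pics/top3.png")[180:270,250:425]
cv2.imwrite("pics/top3z.png",cv2.resize(i,None,fx=4.5,fy=4.5,interpolation=cv2.INTER_CUBIC))
E
```

```text
push 13.83 [ 453.3 -183.5   89.9] dy -93.3 [1.2 4.1 6.2]
up 14.57 [ 451.6 -184.5  103.9] dy -94.5 [-0.7  2.8  2.3]
clear 15.15 [ 453.  -181.3  130.4] dy -91.2 [ 0.3 -0.3 -0.9]
away 17.11 [ 300.5 -150.2  259.7] dy -81.4 [ 0.  -0.5 -0.2]
```

View pics/top3z.png

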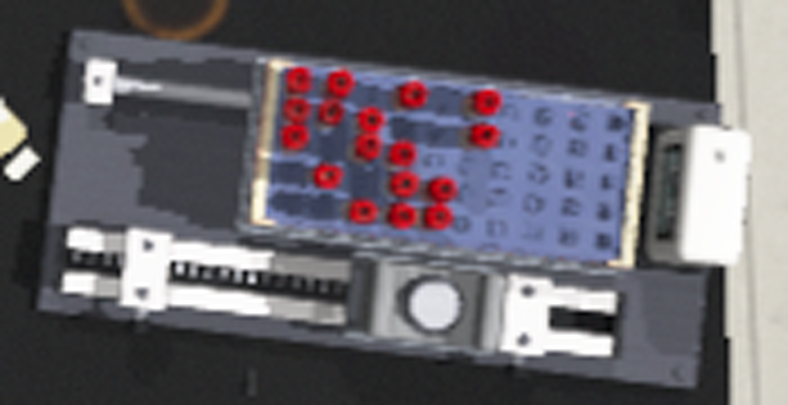

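The carriage sits against the end stop: the button is at (435,305) and the saddle meets the stop edge at ~503. I'll check that the button is up, using the button's height in the scene view.

```bash
python3 - <<'E'
from h import *
c=cam("top"); z=lambda u,v:(250+(u+.5)/4.5-.5,180+(v+.5)/4.5-.5)
ey=np.array([.1385,.9904,0])
b=onz(c,z(435,305),100); s=onz(c,z(502,312),60); print(b.round(1),"gap to stop",((b-s)@ey-50).round(1))
i=imaging.capture("scene"); s=cam("scene")
for h in (90,100): print(h,proj(s,[*onz(c,z(435,305),h)[:2],h]).round(1))
x,y=proj(s,b).astype(int); print(x,y)
cv2.imwrite("pics/sc1.png",cv2.resize(i[y-35:y+35,x-45:x+45],None,fx=8,fy=8,interpolation=cv2.INTER_CUBIC))
E
```

```text
[ 453.5 -171.   100. ] gap to stop 1.1
90 [369.5 186.7]
100 [369.5 183.8]
369 183
```

View pics/sc1.png

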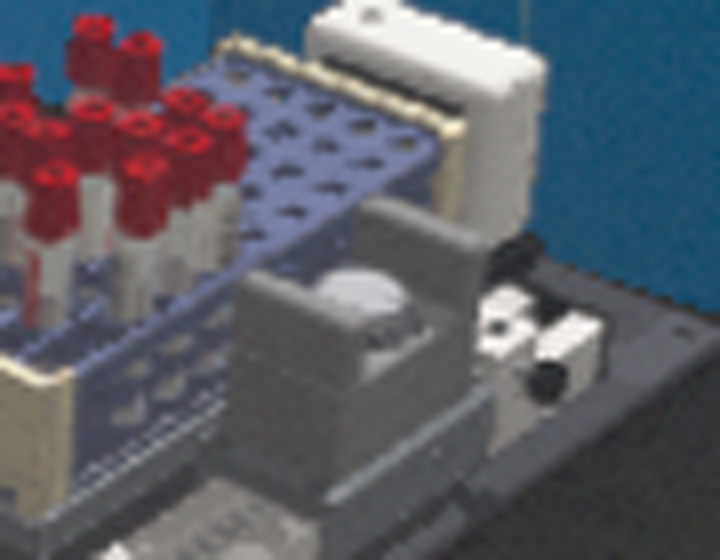

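The cap stands clear of the floor: its centre at (362,290) in the crop is row ~184, which matches the 100 mm height. The button is up, so the lock pin is seated.

```bash
python3 -c "
from bench import bot
print(bot.sign_off())"
```

```text
the job is handed in; nothing more can be done
None
```

The job is handed in: I pushed the carriage about 80 mm to the end stop with the button held down, then let the button come up so it locked there, and moved the arm clear at about 17 s.

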